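# Find the breaker that still snaps, and reset it

### The job

The boat's breaker plate holds three look-alike breakers, each with a round trip button and a lever standing up; only one of them still works. Press the buttons slowly and gently with the fingers until you find the one that stiffens and then snaps through, which drops its lever (a button that stays soft all the way is dead: leave that breaker alone with its lever standing). Let go of the button, lift the dropped lever back up until it rests fully home like the others, and leave the jar and tools on the plate where they are.

Things in the scene. Friction and masses are not known exactly. Their poses are not given: they have to be found in the camera images.
- plate: Aluminium plate 230 x 460 x 8 mm, fixed flat on the bench; origin at the centre of its underside, z up, x away from the robot along the breakers' length, y along the row. Three identical grey breakers, 170 (x) x 70 (y) x 38 mm, stand on it at y = +110 (left), 0 (middle) and -110 mm (right); button at the robot's end, lever further off. Housing tops are 46 mm above the bench.
- left_button (a point): Centre of the top face of the left breaker's trip button when it is not pressed (fixed to the plate: it does not move with the button). The button is a round black plastic cap 36 mm across that stands 14 mm proud of its housing and presses straight down, 10 mm to its stop.
- left_hinge (a point): Point on the hinge axis of the left breaker's lever, midway along it; 75 mm beyond the button's centre along the plate's +x, 20 mm below the button's top. The lever is a steel bar 12 mm thick, 18 mm wide, with a black round cross bar at its end, 60 mm long (along y), 14 mm thick, its centre 76 mm from the hinge axis. Free to swing; mass 0.15 kg.
- middle_button (a point): Centre of the top face of the middle breaker's trip button when it is not pressed (fixed to the plate: it does not move with the button). The button is a round black plastic cap 36 mm across that stands 14 mm proud of its housing and presses straight down, 10 mm to its stop.
- middle_hinge (a point): Point on the hinge axis of the middle breaker's lever, midway along it; 75 mm beyond the button's centre along the plate's +x, 20 mm below the button's top. The lever is a steel bar 12 mm thick, 18 mm wide, with a black round cross bar at its end, 60 mm long (along y), 14 mm thick, its centre 76 mm from the hinge axis. Free to swing; mass 0.15 kg.
- right_button (a point): Centre of the top face of the right breaker's trip button when it is not pressed (fixed to the plate: it does not move with the button). The button is a round black plastic cap 36 mm across that stands 14 mm proud of its housing and presses straight down, 10 mm to its stop.
- right_hinge (a point): Point on the hinge axis of the right breaker's lever, midway along it; 75 mm beyond the button's centre along the plate's +x, 20 mm below the button's top. The lever is a steel bar 12 mm thick, 18 mm wide, with a black round cross bar at its end, 60 mm long (along y), 14 mm thick, its centre 76 mm from the hinge axis. Free to swing; mass 0.15 kg.
- snap_button (a joint): How far the working breaker's button is pressed, m: 0 free, 0.010 at its stop. Which place it is in changes from start to start and is not told. It is as soft as the dead ones for 4 mm (1 to 2 N), then stiffens to about 11 N near 7 mm and collapses to about 6 N: the snap. The last 3 mm, to the stop, push its lever over. It springs back when let go.
- snap_lever (a joint): Working breaker's lever, rad: 0 set (home, leaning 0.14 rad towards the button; cross bar centre 75 mm above the hinge, 11 mm to the button's side), 0.14 upright, 1.25 dropped the far way (cross bar centre 68 mm beyond the hinge along plate +x, 34 mm above it). Falls to the side it leans. Lift it along its arc, fingers behind the cross bar or pinching it; pushed level it jams.
- softa_lever (a joint): Lever of one dead breaker, same values; it starts and stays at 0. A dead breaker's button only rises evenly from 1 N to about 3.6 N at its stop (10 mm) and moves nothing.
- softb_lever (a joint): Lever of the other dead breaker, same values; it starts and stays at 0.
- jar_mid (a point): Centre of a closed glass jar with a steel cap, 54 mm across and 75 mm tall, standing on the plate's left end (not to be disturbed).
- driver_grip (a point): Handle of a screwdriver 190 mm long lying along x on the plate's right end (not to be disturbed).
- wrench_grip (a point): Handle of a flat wrench 125 mm long lying on the plate along x, between the left and the middle breaker (not to be disturbed).

How it is judged (in metres and radians):
On the way, in this order (a step that is already met when the one before it is completed fails the run):
1. the working breaker's button is pressed through its snap while its lever still stands (value of joint snap_button above 0.008 m and value of joint snap_lever below 0.8 rad).
2. its lever has dropped and its button is let go (value of joint snap_button below 0.003 m and value of joint snap_lever above 1 rad), for 0.1 s.
At the end, for the whole second after the job is handed in: All three levers rest fully home (within 0.06 rad of the set stop) and the working breaker's button is free (pressed less than 2 mm), after its button was pressed through the snap, dropped its lever and was let go (value of joint each of snap_lever, softa_lever, softb_lever below 0.06 rad and value of joint snap_button below 0.002 m); the robot touches nothing.
It fails at once if the working button is struck instead of slowly pressed (moves down faster than 0.15 m/s) (velocity of joint snap_button above 0.15 m/s).
It fails at once if the fingers press anything harder than 25 N (contact force between the fingers and anything else above 25 N).
It fails at once if a dead breaker's lever is knocked over (more than 0.3 rad) (value of joint any of softa_lever, softb_lever above 0.3 rad).
It fails at once if the jar, the screwdriver or the wrench is moved more than 30 mm (distance of any of jar_mid, driver_grip, wrench_grip from where it was at the start of the episode above 0.03 m).
It also fails if it takes over 72 s, if anything falls off the work surface, if the arm or the gripper's body presses on something with over 40 N, if the wrist force passes 120 N, or if a joint passes its speed limit or range.

### The arm

A 6-joint arm with a two-finger parallel gripper is mounted at the origin on the work surface. World frame = base frame: x ahead of the robot, y to its left, z up, the work surface at z = 0. Lengths are in mm, angles in rad, forces in N, time in s.
With the tool pointing down it reaches from about 350 to 875 mm from the base axis. Payload 4.2 kg.
Tool frame: the origin (TCP) lies at the very end of the fingers, on their centre line; the grasp point (between the pads) lies 19 mm behind it; z points along the fingers, y is the line along which they close (so a half turn about z gives the same grasp; the last joint's range is limited). The gripper opens to 85 mm and grips with 20 to 120 N. Pads are 22 mm wide; open, the fingers measure 114 mm over their backs; the gripper's body (76 mm by 85 mm) begins 54 mm behind the grasp point. The pads swing forward as they close: fully open they stand 13 mm farther back than shut.
Start: joints at [1.363, 0.385, 0.008, 0, -1.194, -0.259], TCP at [281.236, 558.127, 231.312] pointing down, gripper open.
Joint ranges: [-3.14, 3.14], [-1.21, 2.06], [-1.07, 1.41], [-3.16, 2.05], [-2.99, -0.16], [-3.1, 3.1]. Speed limits (rad/s): [2.79, 2.79, 3.14, 3.14, 3.14, 3.14].

### API

Orientations are given as a unit quaternion [x, y, z, w].
In Python, from bench import arm gives the robot as it stands. The module is installed in compiled form; this text tells all that it offers.
- The arm moves only by the tool drive_tool, never from a script. Its argument "targets" is a list of rows, each a list of 5 numbers: the closure, from -1 (fully open) to 1 (shut), then the shift along the tool's x, y, z in mm, then the turn about the tool's z in degrees. In form: [[grip, tx, ty, tz, roll], ...]. A call has 1 to 12 rows; each row is the pose to reach, as a shift and turn from the pose commanded when the call began, along the tool's axes at that moment; what a row does not reach only later rows make up. A row lasts 1/10 s, in which the tool goes at most 50 mm and 8.59 degrees, less where a joint would pass 70% of its speed; a pose out of reach is approached as far as the arm can. A call with a gripper value outside its range is refused whole. The fingers move at their own pace and stop on an object; the grip force is fixed at half the most. Time passes only in rows, so rows that repeat a pose let the fingers close. It gives the time, the measured TCP pose, the force, the opening and the grip force at its end, in the units of the state.
- arm.read_state(): the state, without advancing time (a new reading comes with each control period).
- arm.get_image(name): name is "scene" or "top" or "wrist"; returns the picture (480x640x3 uint8, blue, green, red); there is no depth.
- arm.camera_params(name): a dict with "fov_y" (degrees; the focal length in pixels is half the picture's height over the tangent of half this angle, whatever the lens; pixels are square), "cx", "cy" (the principal point, pixels), "rvec" (rotation vector, rad) and "tvec" (3), from world to camera coordinates, as OpenCV has them; the wrist camera has in their place "tool_from_camera" (4x4, takes a point from camera to tool coordinates, whose origin is the TCP and whose axes are the flange's). Camera axes: x right, y down, z forward; pixel columns grow to the right and rows downward; lengths in mm; the calibration is good to about 2 mm. A picture is of the moment at which its call begins: read the wrist's pose just before it. camera_params takes no time and is no camera call.
- arm.job_done(): hands the job in; it is judged then, once.
The state is a dict: "clock": time; "joints": joint angles; "joint_vel": joint speeds; "joint_efforts": joint torques, N m; "position": TCP position; "ee_rot": TCP orientation; "contact_force": force on the tool from outside, world axes, zero at the start; "wrist_torque": the same for the moment, N m; "gripper_width": finger opening in mm; "grasp_force": force on a finger pad.
Only numpy, scipy, OpenCV 4.12 (cv2) and the standard library are available. Lean on these libraries where they do the work, as an engineer would, in place of code of your own. Each camera call takes 0.05 s, during which the arm holds its last target. There are 200 camera calls.

## Working session

There is one attempt and no reset: what is moved stays moved. The work goes in short steps, Python scripts to look and compute and a tool call to move; the robot and the scene stay as the last step left them, time stands still between calls to the robot, and variables do not carry over. Pictures are saved under pics/ and viewed, at most 10 in all, crops included, and the job is handed in when it is done.

Besides the shell and the picture viewer there is one more tool, called as name(argument=value, ...), one argument or row to a line, values as JSON. drive_tool: Moves the arm, as the interface text tells. Its arguments: {"type":"object","properties":{"targets":{"type":"array","items":{"type":"array","items":{"type":"number"}}}},"required":["targets"]}

```bash
mkdir -p pics
python3 - <<'E'
from bench import arm
import cv2,numpy as np
for n in("top","scene"):
    cv2.imwrite(f"pics/{n}0.png",arm.get_image(n)); print(n,arm.camera_params(n))
print(arm.camera_params("wrist"));print(arm.read_state())
E
```

```text
top {'fov_y': 43.78266307390003, 'cx': 322.8966359725603, 'cy': 236.30452959335753, 'rvec': array([ 2.1323067 , -2.10382796,  0.19182298]), 'tvec': array([ 52.75951476, 525.65387753, 975.46685809])}
scene {'fov_y': 54.66703816355553, 'cx': 324.7696296968958, 'cy': 235.64233509815546, 'rvec': array([ 2.08099902,  0.79712783, -0.42264798]), 'tvec': array([-434.4027262 , -124.9779663 , 1081.39795569])}
{'fov_y': 64.63608392622153, 'cx': 324.347400910446, 'cy': 239.67754485458008, 'tool_from_camera': array([[-4.78132092e-04, -9.61010114e-01, -2.76512808e-01,
         6.95241869e+01],
       [ 9.99998970e-01, -8.33614429e-04,  1.16804824e-03,
         9.42069402e-01],
       [-1.35301123e-03, -2.76511965e-01,  9.61009523e-01,
        -1.42532244e+02],
       [ 0.00000000e+00,  0.00000000e+00,  0.00000000e+00,
         1.00000000e+00]])}
{'clock': 0.1, 'joints': array([ 1.36258503e+00,  3.85499632e-01,  6.76028380e-03, -4.07328609e-04,
       -1.19397778e+00, -2.58625726e-01]), 'joint_vel': array([ 0.00098523, -0.00109448,  0.00415745,  0.00206333,  0.00135   ,
        0.00068692]), 'joint_efforts': array([-1.07019299e-03, -3.93322098e+01,  1.88928473e+01,  4.19793114e+00,
       -2.60635519e-03,  3.21151127e-06]), 'position': array([281.03478468, 557.67856974, 230.32214405]), 'ee_rot': array([ 9.72863519e-01, -2.31377648e-01, -1.65036588e-04,  9.64865477e-04]), 'contact_force': array([ 0.32440121,  0.09999073, -0.22526664]), 'wrist_torque': array([0.01155523, 0.0233802 , 0.01806998]), 'grasp_force': 0.0, 'gripper_width': 85.55397664894143}
```

View pics/top0.png

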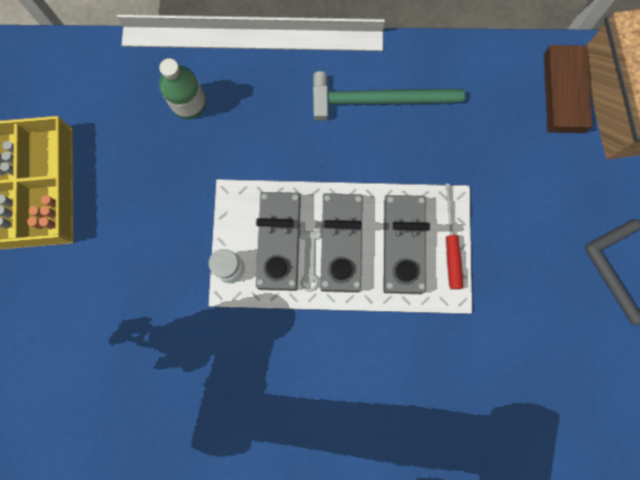

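View pics/scene0.png

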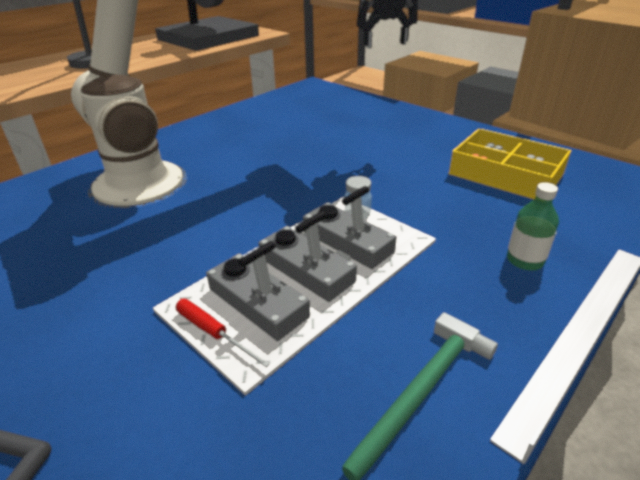

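The top view shows buttons near (277,267), (342,269) and (407,271), and cross bars near (275,223), (343,224) and (411,226). The plate spans (212,181) to (471,311). In the scene view all three levers are standing. Next I'll measure positions.

```bash
cat > h.py <<'E'
import cv2,numpy as np
from scipy.spatial.transform import Rotation as R
from bench import arm
def ray(n,px,z):
    p=arm.camera_params(n); f=240/np.tan(np.radians(p['fov_y'])/2)
    d=np.array([(px[0]-p['cx'])/f,(px[1]-p['cy'])/f,1.])
    if n=='wrist':
        s=arm.read_state(); T=p['tool_from_camera']; Rt=R.from_quat(s['ee_rot']).as_matrix()
        c=Rt@T[:3,3]+s['position']; d=Rt@T[:3,:3]@d
    else:
        M=cv2.Rodrigues(np.array(p['rvec']))[0]; c=-M.T@p['tvec']; d=M.T@d
    return c+d*(z-c[2])/d[2]
def tool(w):  # world vector -> tool axes
    return R.from_quat(arm.read_state()['ee_rot']).inv().apply(w)
E
python3 - <<'E'
from h import *
im=cv2.imread('pics/top0.png')
g=im.max(2)
for nm,m,z in(('dark',(g<45),60),('white',(im.min(2)>170),8)):
    m=m.astype(np.uint8); m[:170]=0;m[330:]=0;m[:,:205]=0;m[:,480:]=0
    cs,_=cv2.findContours(m,cv2.RETR_EXTERNAL,cv2.CHAIN_APPROX_NONE)
    for c in cs:
        if cv2.contourArea(c)<60: continue
        r=cv2.minAreaRect(c); zz=z
        if nm=='dark' and r[0][1]<245: zz=115
        print(nm,np.round(r[0],1),np.round(r[1],1),round(r[2],1),ray('top',r[0],zz).round(1))
        if nm=='white':print([ray('top',q,8).round(0)[:2] for q in cv2.boxPoints(r)])
E
```

```text
dark [406.5 270.5] [19. 19.] 90.0 [466.3 -81.6  60. ]
dark [341.5 269. ] [18. 19.] 90.0 [467.4  27.6  60. ]
dark [276.5 267. ] [18. 19.] 90.0 [469.4 137.1  60. ]
dark [411.  225.5] [ 7. 34.] 90.0 [532.  -82.5 115. ]
dark [342.5 224. ] [ 6. 35.] 90.0 [533.1  27.8 115. ]
dark [275.  222.5] [ 7. 34.] 90.0 [534.2 136.8 115. ]
white [317.9 252.3] [47.2  9.6] 82.3 [503.9  68.7   8. ]
[array([545.,  84.]), array([548.,  66.]), array([463.,  54.]), array([461.,  71.])]
white [341.3 246.1] [262.3 127.1] 1.4 [515.6  27.2   8. ]
[array([405., 259.]), array([636., 265.]), array([ 630., -212.]), array([ 401., -200.])]
```

Run:
```python
from h import *
s=arm.read_state();M=R.from_quat(s['ee_rot']).as_matrix();print(M.round(3))
print(tool(np.array([469.4,137.1,100])-s['position']))
```

```text
[[ 0.893 -0.45  -0.001]
 [-0.45  -0.893 -0.002]
 [ 0.     0.002 -1.   ]]
[357.52402746 290.48977056 130.93476194]
```

drive_tool(
  targets=[
    [1, 36, 29, 0, -7],
    [1, 72, 58, 0, -14],
    [1, 107, 87, 0, -20],
    [1, 143, 116, 10, -26],
    [1, 179, 145, 20, -26],
    [1, 215, 174, 40, -26],
    [1, 250, 203, 60, -26],
    [1, 286, 232, 80, -26],
    [1, 322, 261, 95, -26],
    [1, 358, 290, 100, -26],
    [1, 358, 290, 100, -26],
    [1, 358, 290, 100, -26],
  ],
)

```text
clock: 1.3
position: [470.5, 136.9, 130.9]
ee_rot: [1.0, -0.008, -0.0, 0.0]
contact_force: [-0.1, 0.3, 0.2]
gripper_width: 0.1
grasp_force: 0.0
```

Run:
```python
from h import *
s=arm.read_state();print(s['clock'],s['position'],R.from_quat(s['ee_rot']).as_matrix().round(3),s['contact_force'],s['gripper_width'])
im=arm.get_image('wrist');cv2.imwrite('pics/w1.png',im)
```

```text
1.3 [470.51990156 136.88323029 130.86901897] [[ 1.    -0.016 -0.001]
 [-0.016 -1.    -0.   ]
 [-0.001  0.    -1.   ]] [-0.12999968  0.34967285  0.20252724] 0.06681498575610281
```

View pics/w1.png

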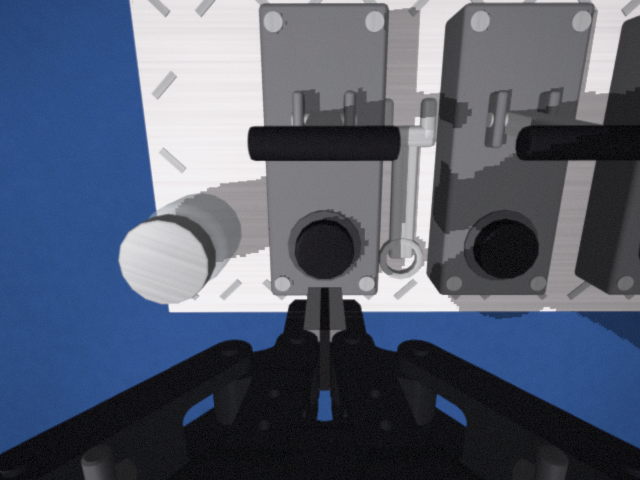

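The wrist view shows the left button centred at about (325,248), the cross bar at (323,143), the middle button at (506,248) and the jar at (165,262). I'll check these against the top view.

Run:
```python
from h import *
for p,z in(((325,248),60),((506,248),60),((323.5,143),115),((165,262),83)):print(ray('wrist',p,z).round(1))
```

```text
[472.9 136.7  60. ]
[471.3  29.9  60. ]
[534.7 136.6 115. ]
[473.5 221.9  83. ]
```

drive_tool(
  targets=[
    [1, 1, 0, 20, 0],
    [1, 1, 0, 40, 0],
    [1, 1, 0, 55, 0],
    [1, 1, 0, 64, 0],
    [1, 1, 0, 67, 0],
    [1, 1, 0, 69, 0],
    [1, 1, 0, 70, 0],
    [1, 1, 0, 71, 0],
    [1, 1, 0, 72, 0],
    [1, 1, 0, 73, 0],
    [1, 1, 0, 73, 0],
    [1, 1, 0, 73, 0],
  ],
)

```text
clock: 2.55
position: [471.8, 138.2, 58.6]
ee_rot: [1.0, -0.007, 0.0, -0.0]
contact_force: [-0.3, 0.5, 0.6]
gripper_width: 0.2
grasp_force: 0.6
```

drive_tool(
  targets=[
    [1, 0, 0, 1, 0],
    [1, 0, 0, 2, 0],
    [1, 0, 0, 3, 0],
    [1, 0, 0, 3, 0],
  ],
)

```text
clock: 2.95
position: [471.7, 138.2, 55.4]
ee_rot: [1.0, -0.006, 0.0, -0.0]
contact_force: [0.9, 1.2, 2.1]
gripper_width: -0.0
grasp_force: 1.0
```

drive_tool(
  targets=[
    [1, 0, 0, 1, 0],
    [1, 0, 0, 2, 0],
    [1, 0, 0, 2, 0],
  ],
)

```text
clock: 3.25
position: [471.7, 138.2, 53.4]
ee_rot: [1.0, -0.006, 0.0, -0.0]
contact_force: [2.0, 1.2, 3.3]
gripper_width: 0.1
grasp_force: 1.2
```

drive_tool(
  targets=[
    [1, 0, 0, 1, 0],
    [1, 0, 0, 2, 0],
    [1, 0, 0, 2, 0],
  ],
)

```text
clock: 3.55
position: [471.7, 138.2, 51.4]
ee_rot: [1.0, -0.006, 0.0, -0.0]
contact_force: [1.2, 1.7, 2.8]
gripper_width: 0.0
grasp_force: 1.5
```

Left is dead: only 2.8 N at about 8.6 mm. Moving on to the middle button.

drive_tool(
  targets=[
    [1, 0, 0, -10, 0],
    [1, 0, 0, -25, 0],
    [1, -1, 36, -25, 0],
    [1, -1, 73, -25, 0],
    [1, -1, 109, -25, 0],
    [1, -1, 109, -18, 0],
    [1, -1, 109, -12, 0],
    [1, -1, 109, -9, 0],
    [1, -1, 109, -8, 0],
    [1, -1, 109, -7, 0],
    [1, -1, 109, -6, 0],
    [1, -1, 109, -6, 0],
  ],
)

```text
clock: 4.75
position: [469.0, 29.5, 57.3]
ee_rot: [1.0, -0.006, 0.0, -0.0]
contact_force: [-0.2, 0.0, 0.9]
gripper_width: 0.1
grasp_force: 0.6
```

drive_tool(
  targets=[
    [1, 0, 0, 1, 0],
    [1, 0, 0, 2, 0],
    [1, 0, 0, 2, 0],
    [1, 0, 0, 2, 0],
  ],
)

```text
clock: 5.15
position: [469.3, 29.3, 55.5]
ee_rot: [1.0, -0.006, 0.0, -0.0]
contact_force: [-1.1, 1.7, 3.4]
gripper_width: 0.2
grasp_force: 1.4
```

drive_tool(
  targets=[
    [1, 0, 0, 1, 0],
    [1, 0, 0, 2, 0],
    [1, 0, 0, 2, 0],
  ],
)

```text
clock: 5.45
position: [469.3, 29.3, 54.1]
ee_rot: [1.0, -0.006, 0.0, -0.0]
contact_force: [-2.2, 2.7, 7.5]
gripper_width: -0.0
grasp_force: 4.2
```

The middle button stiffens (7.5 N at 6 mm), so it is the working one. I'll press through.

drive_tool(
  targets=[
    [1, 0, 0, 0.5, 0],
    [1, 0, 0, 1, 0],
    [1, 0, 0, 1.5, 0],
    [1, 0, 0, 2, 0],
    [1, 0, 0, 2, 0],
  ],
)

```text
clock: 5.95
position: [469.3, 29.3, 52.5]
ee_rot: [1.0, -0.006, 0.0, -0.0]
contact_force: [-4.1, 2.8, 11.1]
gripper_width: -0.1
grasp_force: 5.7
```

drive_tool(
  targets=[
    [1, 0, 0, 0.5, 0],
    [1, 0, 0, 1, 0],
    [1, 0, 0, 1.5, 0],
    [1, 0, 0, 1.5, 0],
  ],
)

```text
clock: 6.35
position: [469.2, 29.3, 50.4]
ee_rot: [1.0, -0.006, 0.0, -0.0]
contact_force: [-2.5, 1.7, 5.7]
gripper_width: 0.1
grasp_force: 3.0
```

Snapped (11.1 N, then 5.7 N at about 9.6 mm). A little more towards the stop, then look.

drive_tool(
  targets=[
    [1, 0, 0, 0.5, 0],
    [1, 0, 0, 1, 0],
    [1, 0, 0, 1, 0],
    [1, 0, 0, 1, 0],
    [1, 0, 0, 1, 0],
  ],
)

```text
clock: 6.85
position: [469.3, 29.3, 50.0]
ee_rot: [1.0, -0.006, 0.0, -0.0]
contact_force: [-4.4, 2.5, 11.6]
gripper_width: 0.2
grasp_force: 5.8
```

Run:
```python
from h import *
cv2.imwrite('pics/top1.png',arm.get_image('top')[150:350,180:500].repeat(2,0).repeat(2,1))
```

```text
(no output)
```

View pics/top1.png

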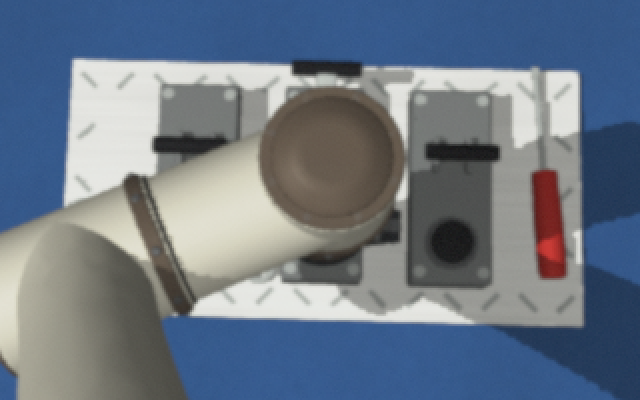

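The top view shows the lever dropped, with its bar at crop (327,69), which is full-image (343.5,184.5). Release the button and go up and over to the far side.

drive_tool(
  targets=[
    [1, 0, 0, -5, 0],
    [1, 0, 0, -15, 0],
    [1, 0, 0, -35, 0],
    [1, 0, 0, -65, 0],
    [1, 40, 0, -80, 0],
    [1, 80, 0, -80, 0],
    [1, 125, 0, -80, 0],
    [1, 172, 1, -80, 0],
    [1, 178, 1, -80, 0],
    [1, 178, 1, -80, 0],
  ],
)

```text
clock: 7.9
position: [647.4, 25.2, 127.7]
ee_rot: [1.0, -0.007, -0.001, 0.0]
contact_force: [-0.5, -0.1, -0.3]
gripper_width: 0.3
grasp_force: 0.0
```

Run:
```python
from h import *
print(ray('top',(343.5,184.5),74),arm.read_state()['position'])
im=arm.get_image('scene')
c=im[150:400,150:450];cv2.imwrite('pics/s2.png',cv2.resize(c,None,fx=2,fy=2))
```

```text
[610.65961882  25.73938342  74.        ] [647.35234005  25.24498822 127.72236785]
```

View pics/s2.png

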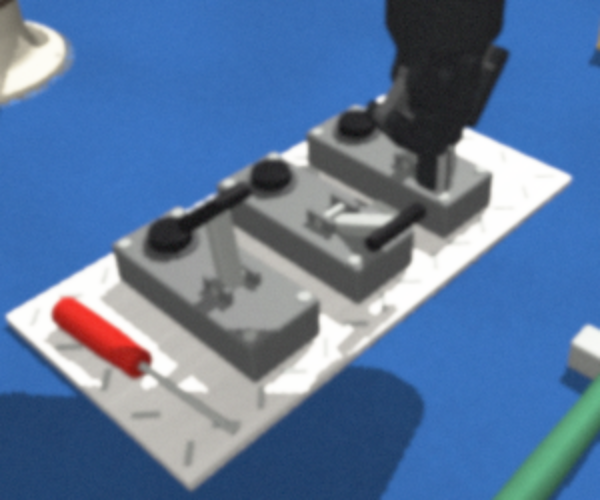

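The scene crop shows the middle lever lying over the far end of its housing, bar at (395,225), with the fingers beyond it and its button free. I'll descend behind the bar and approach until contact.

drive_tool(
  targets=[
    [1, 0, -1, 30, 0],
    [1, 0, -1, 60, 0],
    [1, 0, -1, 82, 0],
    [1, 0, -1, 90, 0],
    [1, -4, -1, 90, 0],
    [1, -8, -1, 90, 0],
    [1, -12, -1, 90, 0],
    [1, -12, -1, 90, 0],
  ],
)

```text
clock: 8.75
position: [634.9, 27.1, 40.3]
ee_rot: [1.0, -0.006, 0.001, -0.0]
contact_force: [-0.7, -1.1, 0.3]
gripper_width: 0.3
grasp_force: 0.0
```

drive_tool(
  targets=[
    [1, -1, 0, 0, 0],
    [1, -2, 0, 0, 0],
    [1, -3, 0, 0, 0],
    [1, -3, 0, 0, 0],
  ],
)

```text
clock: 9.15
position: [631.9, 26.9, 38.8]
ee_rot: [1.0, -0.007, -0.0, 0.0]
contact_force: [-0.1, 0.1, 0.3]
gripper_width: 0.4
grasp_force: 0.0
```

drive_tool(
  targets=[
    [1, -1, 0, 0, 0],
    [1, -2, 0, 0, 0],
    [1, -2.5, 0, 0, 0],
    [1, -2.5, 0, 0, 0],
  ],
)

```text
clock: 9.55
position: [630.6, 27.0, 39.4]
ee_rot: [1.0, -0.006, 0.001, -0.0]
contact_force: [2.3, -0.3, 0.6]
gripper_width: 0.4
grasp_force: 1.3
```

drive_tool(
  targets=[
    [1, -1, 0, 0, 0],
    [1, -2, 0, -2, 0],
    [1, -2, 0, -2, 0],
  ],
)

```text
clock: 9.85
position: [629.3, 27.1, 42.0]
ee_rot: [1.0, -0.006, 0.002, -0.0]
contact_force: [6.0, -1.1, 2.1]
gripper_width: -0.1
grasp_force: 2.5
```

drive_tool(
  targets=[
    [1, 0, 0, -3, 0],
    [1, -2, 0, -6, 0],
    [1, -4, 0, -9, 0],
    [1, -4, 0, -9, 0],
  ],
)

```text
clock: 10.25
position: [624.2, 27.2, 50.9]
ee_rot: [1.0, -0.006, 0.001, -0.0]
contact_force: [4.8, -1.3, 2.6]
gripper_width: -0.1
grasp_force: 2.5
```

drive_tool(
  targets=[
    [1, -2, 0, -4, 0],
    [1, -4.5, 0, -7, 0],
    [1, -7, 0, -10, 0],
    [1, -9.5, 0, -13, 0],
    [1, -12, 0, -16, 0],
    [1, -15, 0, -20, 0],
    [1, -15, 0, -20, 0],
  ],
)

```text
clock: 10.95
position: [606.8, 27.2, 69.6]
ee_rot: [1.0, -0.007, -0.001, -0.0]
contact_force: [1.5, 0.5, 0.8]
gripper_width: 0.3
grasp_force: 0.9
```

drive_tool(
  targets=[
    [1, -5, 0, -4, 0],
    [1, -10, 0, -8, 0],
    [1, -16, 0, -12, 0],
    [1, -22, 0, -14, 0],
    [1, -28, 0, -16, 0],
    [1, -34, 0, -17, 0],
    [1, -39, 0, -18, 0],
    [1, -44, 0, -18, 0],
    [1, -44, 0, -18, 0],
  ],
)

```text
clock: 11.85
position: [563.5, 27.7, 87.7]
ee_rot: [1.0, -0.007, -0.0, 0.0]
contact_force: [-0.9, -0.4, 0.0]
gripper_width: 0.2
grasp_force: 0.0
```

drive_tool(
  targets=[
    [1, -2, 0, 0, 0],
    [1, -4, 0, 0, 0],
    [1, -6, 0, 0, 0],
    [1, -8, 0, 0, 0],
    [1, -8, 0, 0, 0],
  ],
)

```text
clock: 12.35
position: [556.2, 27.9, 87.8]
ee_rot: [1.0, -0.007, -0.0, 0.0]
contact_force: [0.8, -0.3, 0.4]
gripper_width: 0.1
grasp_force: 0.0
```

Lever seems to have gone over by itself. Nudge until light contact to seat it, then back away.

drive_tool(
  targets=[
    [1, -1, 0, 0, 0],
    [1, -2, 0, 0, 0],
    [1, -3, 0, 0, 0],
    [1, -4, 0, 0, 0],
    [1, -4, 0, 0, 0],
  ],
)

```text
clock: 12.85
position: [554.5, 28.2, 88.3]
ee_rot: [1.0, -0.006, 0.002, -0.0]
contact_force: [6.0, -1.4, -2.5]
gripper_width: 0.0
grasp_force: 2.4
```

drive_tool(
  targets=[
    [1, 5, 0, 0, 0],
    [1, 15, 0, 0, 0],
    [1, 35, 0, -10, 0],
    [1, 65, 0, -40, 0],
    [1, 100, 0, -80, 0],
    [1, 140, 0, -120, 0],
    [1, 180, 0, -140, 0],
    [1, 180, 0, -140, 0],
    [1, 180, 0, -140, 0],
  ],
)

```text
clock: 13.75
position: [733.0, 25.6, 226.7]
ee_rot: [1.0, -0.007, -0.001, -0.0]
contact_force: [-0.4, 0.3, 0.4]
gripper_width: 0.0
grasp_force: 0.0
```

Run:
```python
from h import *
print(arm.read_state()['position'])
a=cv2.resize(arm.get_image('scene')[150:400,150:450],None,fx=1.6,fy=1.6)
w=cv2.resize(arm.get_image('top')[150:350,180:500],None,fx=1,fy=1)
o=np.zeros((400,800,3),np.uint8);o[:400,:480]=a[:400];o[:200,480:]=w
cv2.imwrite('pics/f.png',o)
```

```text
[733.0200428   25.55693755 226.66121921]
```

View pics/f.png

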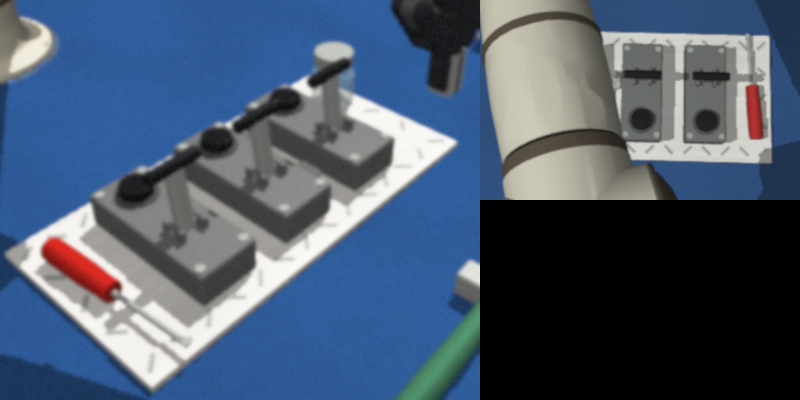

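All three levers stand and nothing else has moved: the middle bar is at crop (643,74), which is full-image (343,224), the same as at the start. I'll confirm numerically and hand in.

Run:
```python
from h import *
im=arm.get_image('top');m=(im.max(2)<45).astype(np.uint8);m[:, :318]=0;m[:,375:]=0;m[:200]=0;m[245:]=0
c=max(cv2.findContours(m,0,1)[0],key=cv2.contourArea);r=cv2.minAreaRect(c);p=ray('top',r[0],115);print(r,p)
if abs(p[0]-533.1)<3: print(arm.job_done())
```

```text
((342.5022888183594, 223.95249938964844), (35.24577713012695, 7.372598648071289), 2.726311206817627) [533.14920139  27.83761764 115.        ]
the job is handed in; nothing more can be done
None
```

The middle breaker was the working one: I pressed its button through the snap, let it go and lifted its lever back to its starting position (within measurement). The job is handed in; no verdict was shown.

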